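# Switch off and hold the inspection cover at its mark

## Task

Turn the knob on the white control unit fully anticlockwise to its stop (off), and only then lift the hinged cover of the grey electronics box until it lines up with the ball-ended index arm beside it, so that the board inside can be inspected. The cover falls shut on its own, so finish while holding it still at that mark with the gripper; leave the index arm and everything else on the table as they are.

Things in the scene. Friction and masses are not known exactly. Their poses are not given: they have to be found in the camera images.
- dial (a joint): Angle of the knob on top of the white control unit, rad. 0 is its anticlockwise end stop (off); it grows clockwise seen from above and starts between 0.8 and 1.4. It turns with light friction (about 0.04 N m) and stays where it is left.
- dial_grip (a point): On the knob's axis at grip height, 87 mm above the table. Fixed white unit 140 x 140 x 50 mm, knob at the centre of its top: 44 mm black disc with an upright bar grip 42 long, 14 thick, standing 30 above the disc; bar top 7 mm above this point, disc top 23 below. x along the bar (turns with the knob), y across it, z up. White line on the bar's -x half; at off it points at the black line on the unit.
- cover (a joint): Angle of the hinged cover of the grey electronics box, rad: 0 shut and level, growing as its near edge rises; stop at 1.4. It swings freely, weighs 0.3 to 0.52 kg and falls shut when let go from any angle.
- cover_grip (a point): Centre of the cover's black grip roller, 24 mm diameter, 30 mm long along y; pinch its flat ends. Fixed grey box 160 deep, 180 wide, 80 high; aluminium cover 160 x 180 x 4 hinged at its far top edge; a 12 mm stem in the cover's plane holds the roller 45 mm out from the near edge. Shut: centre 83 mm up. Axes turn with the cover: x to the hinge (205 mm), y along the hinge, z up when shut.
- cover_hinge (a point): Middle of the cover's hinge line, 83 mm above the table. Same axes as cover_grip; y is the hinge line; the roller's centre is at x = -205 mm.
- index (a joint): Angle of the index arm that marks how far to open the cover, rad, in the same sense and about the same hinge line as cover: the cover is at the mark when both angles agree. It starts between 0.5 and 1.05 and stays put by friction; do not move it.
- index_ball (a point): Centre of the 28 mm brass ball ending the index arm, an 8 mm steel rod pivoted on the hinge line 120 mm to the +y side of the cover's middle, beside an arched scale. The ball is 205 mm from the hinge line, as is the roller, so at the mark roller and ball are equally high. Axes as cover_grip: x from ball to pivot.
- screwdriver: Bystander, loose, not to be disturbed: a screwdriver about 190 mm long lying on the table. Origin at its underside.
- wrench: Bystander, loose, not to be disturbed: a 150 mm wrench lying on the table. Origin at its underside.
- spool: Bystander, loose, not to be disturbed: a white flanged spool, 110 mm across, 51 mm high. Origin at its underside.
- mug: Bystander, loose, not to be disturbed: a white mug, 80 mm across, 90 mm high. Origin at its underside.
- glue: Bystander, loose, not to be disturbed: a small capped bottle, 40 mm across, 90 mm high. Origin at its underside.
- screwtray: Bystander, loose, not to be disturbed: a clear divided tray, 90 x 120 x 25 mm. Origin at its underside.
- powerbank: Bystander, loose, not to be disturbed: a flat metal battery pack, 100 x 45 x 24 mm. Origin at its underside.
There are look-alikes about, which are no part of the job. There is more than one size of the part that bears dial; the job needs the largest.

How it is judged:
By the outcome, as a careful person would: the job done as asked, in the order asked, and still so for the second after the job is handed in, while the arm keeps its last pose, push and grip.
It also fails if it takes over 58 s, if anything falls off the work surface, if the arm or the gripper's body presses on something with over 40 N, if the wrist force passes 120 N, or if a joint passes its speed limit or range.

## Robot

A 6-joint arm with a two-finger parallel gripper is mounted at the origin on the work surface. World frame = base frame: x ahead of the robot, y to its left, z up, the work surface at z = 0. Lengths are in m, angles in rad, forces in N, time in s.
With the tool pointing down it reaches from about 0.225 to 0.875 m from the base axis. Payload 3.4 kg.
Tool frame: the origin (TCP) lies between the finger pads; the fingertips stand 19 mm ahead of it and the grasp point (between the pads) is the TCP (manip.tip_reach is the distance from the TCP to the fingertips, in m); z points along the fingers, x is the direction in which the jaws open and shut, and the axes are right-handed (so a half turn about z gives the same grasp; the last joint's range is limited). The gripper opens to 85 mm and grips with 20 to 120 N. Pads are 22 mm wide; open, the fingers measure 114 mm over their backs; the gripper's body (76 mm by 85 mm) begins 54 mm behind the grasp point. The pads swing forward as they close: fully open they stand 13 mm farther back than shut.
Start: joints at [-1.448, 0.276, 1.505, -0, 1.361, -0.121], TCP at [0.139, -0.558, 0.227] pointing down, gripper open.
Joint ranges: [-2.89, 2.89], [-0.75, 2.08], [0.22, 2.7], [-1.18, 4.32], [0.11, 2.71], [-2.7, 2.7]. Speed limits (rad/s): [2.57, 2.57, 3.14, 3.14, 3.14, 3.14].

## Interface

Orientations are given as a unit quaternion [w, x, y, z].
In Python, from rig import manip gives the robot as it stands.
- The arm moves only by the tool send_rows, never from a script. Its arguments are lists of equal length, an entry for each row: "delta_pos": the shift along the tool's x, y, z normalised to -1 to 1, where 1 is 40 cm, a list of three; "angular": the turn, a rotation vector about the tool's x, y, z normalised to -1 to 1, where 1 is 0.08 rad, a list of three. A call has 1 to 5 rows; each row shifts and turns the commanded pose from where the row before left it, along the tool's axes as they then stand; what a row does not reach is not made up. A row lasts 1/12 s, in which the tool goes at most 41.7 mm and 7.16 degrees, less where a joint would pass 70% of its speed; a pose out of reach is approached as far as the arm can. A call with a number of a shift or a turn outside -1 to 1 is refused whole. A call with a gripper value outside its range is refused whole. "hand" is the finger opening in mm, from 0 to 85.4, set as the call begins (left out, the last holds). The fingers move at their own pace and stop on an object; "squeeze" is the grip in N (left out, the last holds). Time passes only in rows, so rows that do not move let the fingers close. It gives the time, the measured TCP pose, the force and the opening at its end, in the units of the state.
- manip.get_state(): the state, without advancing time (a new reading comes with each control period).
- manip.get_image(name): name is "scene" or "side" or "wrist"; returns the picture (400x640x3 uint8, blue, green, red); there is no depth.
- manip.calibration(name): a dict with "fx", "fy", "cx", "cy" (pixels), "camera_from_world" (4x4, takes a point from world to camera coordinates). Camera axes: x right, y up, looking along -z (the intrinsics and any distortion apply to the point x, -y, -z); pixel columns grow to the right and rows downward; lengths in m; the calibration is good to about 2 mm. A picture is of the moment at which its call begins: read the wrist's pose just before it. calibration takes no time and is no camera call; for the wrist camera it gives the pose at the moment of the call.
- manip.sign_off(): hands the job in, once; it reports no verdict.
The state is a dict: "clock": time; "qpos": joint angles; "qd": joint speeds; "effort": joint torques, N m; "position": TCP position; "ee_rot": TCP orientation; "contact_force": force on the tool from outside, world axes, zero at the start; "moment": the same for the moment, N m; "width": finger opening in m.
Only numpy, scipy, OpenCV 4.12 (cv2) and the standard library are available. Lean on these libraries where they do the work, as an engineer would, in place of code of your own. Each camera call takes 0.05 s, during which the arm holds its last target.

## Working session

There is one attempt and no reset: what is moved stays moved. The work goes in short steps, Python scripts to look and compute and a tool call to move; the robot and the scene stay as the last step left them, time stands still between calls to the robot, and variables do not carry over. Pictures are saved under pics/ and viewed, and the job is handed in when it is done.

Besides the shell and the picture viewer there is one more tool, called as name(argument=value, ...), one argument or row to a line, values as JSON. send_rows: Moves the arm, as the interface text tells. Scaled input: -1 to 1 covers 40 cm each way for a shift and 0.08 rad each way for a turn. Its arguments: {"type":"object","properties":{"delta_pos":{"type":"array","items":{"type":"array","items":{"type":"number"}}},"angular":{"type":"array","items":{"type":"array","items":{"type":"number"}}},"hand":{"type":"number"},"squeeze":{"type":"number"}},"required":["delta_pos","angular"]}

```bash
ls; mkdir -p pics
python3 - <<'E'
from rig import manip
import cv2
for n in ["scene","side","wrist"]:
    c=manip.calibration(n); im=manip.get_image(n); cv2.imwrite(f"pics/{n}0.png",im)
    print(n,{k:(v if k!='camera_from_world' else v) for k,v in c.items()})
print(manip.get_state())
E
```

```text
pics
scene {'fx': 377.06068455873054, 'fy': 377.06068455873054, 'cx': 321.7261722066457, 'cy': 200.85080741216854, 'camera_from_world': array([[ 0.48618658,  0.87380104,  0.0097132 , -0.2806889 ],
       [-0.49750406,  0.26764106,  0.82514119,  0.22946426],
       [ 0.71840958, -0.40600493,  0.56484305, -1.62186371],
       [ 0.        ,  0.        ,  0.        ,  1.        ]])}
side {'fx': 404.2324153072029, 'fy': 404.2324153072029, 'cx': 321.1599885482975, 'cy': 198.789437676029, 'camera_from_world': array([[-0.93171113, -0.36316589, -0.00499093,  0.53724943],
       [ 0.18086336, -0.47583839,  0.86073589, -0.1836878 ],
       [-0.31496479,  0.80105453,  0.50902732, -1.09549553],
       [ 0.        ,  0.        ,  0.        ,  1.        ]])}
wrist {'fx': 283.27605034989625, 'fy': 283.27605034989625, 'cx': 316.51405189957893, 'cy': 196.4563412337398, 'camera_from_world': array([[ 0.2413518 , -0.9704332 , -0.00295218, -0.57372741],
       [ 0.93398314,  0.2331103 , -0.27080452,  0.03503712],
       [ 0.26348588,  0.06260188,  0.96262983, -0.37967719],
       [ 0.        ,  0.        ,  0.        ,  1.        ]])}
{'clock': 0.15, 'qpos': array([-1.44802073e+00,  2.76436174e-01,  1.50589890e+00, -1.12368994e-05,
        1.36071753e+00, -1.20978487e-01]), 'qd': array([ 0.00070112, -0.00139091, -0.00318316,  0.00096911,  0.00081141,
       -0.00066387]), 'effort': array([ 1.11360176e-03, -4.17143333e+01, -2.46032220e+01, -8.83747612e-05,
        7.63712655e-03,  5.31329306e-06]), 'position': array([ 0.13872368, -0.55756478,  0.22672362]), 'ee_rot': array([-5.11818192e-04,  7.87828993e-01, -6.15893615e-01, -5.20515589e-04]), 'contact_force': array([0.62736807, 0.21892075, 0.61545195]), 'moment': array([ 0.02292819,  0.02045163, -0.05166746]), 'width': 0.08532933712592713}
```

View pics/scene0.png

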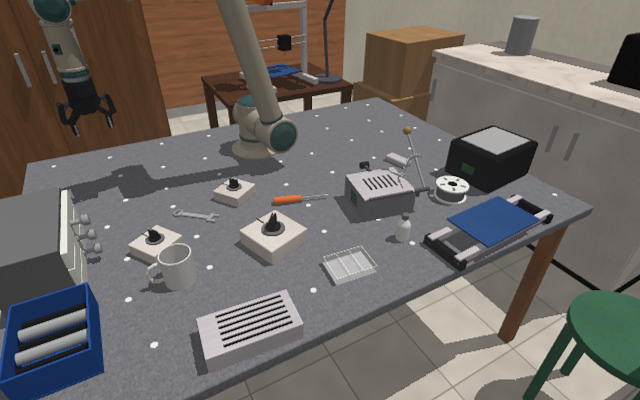

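View pics/side0.png

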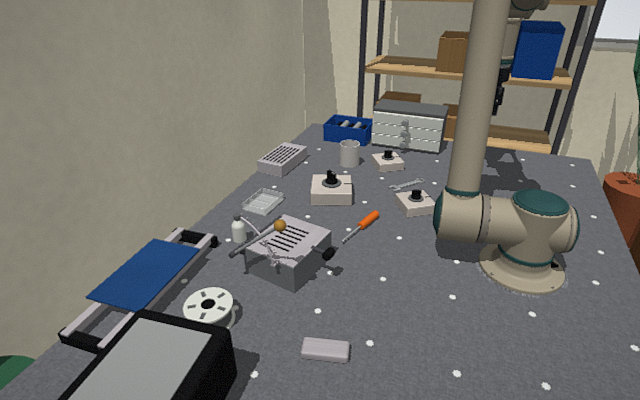

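View pics/wrist0.png

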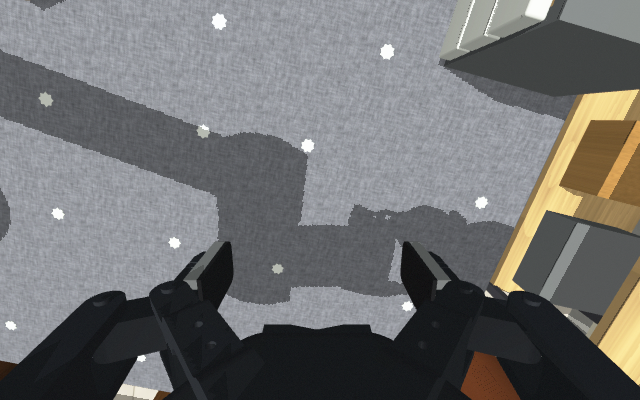

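The scene view shows three white knob units, at scene pixels (273,235) largest, (234,190) and (156,243). There are two grey slotted boxes: (380,190) has a roller and an index ball at (407,130), while (250,328) has neither. I'll take close crops to check the choice.

```bash
cat > h.py <<'E'
import numpy as np, cv2
from rig import manip
def ray(c,uv):
    M=c['camera_from_world'];R=M[:3,:3];t=M[:3,3]
    d=np.array([(uv[0]-c['cx'])/c['fx'],-(uv[1]-c['cy'])/c['fy'],-1.0])
    o=-R.T@t; d=R.T@d; return o,d/np.linalg.norm(d)
def onz(c,uv,z):
    o,d=ray(c,uv); return o+d*(z-o[2])/d[2]
def tri(rs):
    A=np.zeros((3,3));b=np.zeros(3)
    for o,d in rs:
        P=np.eye(3)-np.outer(d,d);A+=P;b+=P@o
    p=np.linalg.solve(A,b); return p,[float(np.linalg.norm((np.eye(3)-np.outer(d,d))@(p-o))) for o,d in rs]
def proj(c,p):
    M=c['camera_from_world'];q=M[:3,:3]@np.array(p)+M[:3,3]
    return np.array([c['cx']+c['fx']*q[0]/-q[2], c['cy']+c['fy']*q[1]/q[2]])
E
python3 - <<'E'
import cv2,numpy as np
s=cv2.imread('pics/scene0.png');d=cv2.imread('pics/side0.png')
def crop(im,x,y,w,h,k): return cv2.resize(im[y:y+h,x:x+w],None,fx=k,fy=k,interpolation=cv2.INTER_CUBIC)
cv2.imwrite('pics/c1.png',np.hstack([crop(s,230,200,80,70,5),crop(d,300,160,80,70,5)]))
cv2.imwrite('pics/c2.png',np.hstack([crop(s,335,115,100,110,4),crop(d,225,205,100,110,4)]))
E
```

```text
(no output)
```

View pics/c1.png

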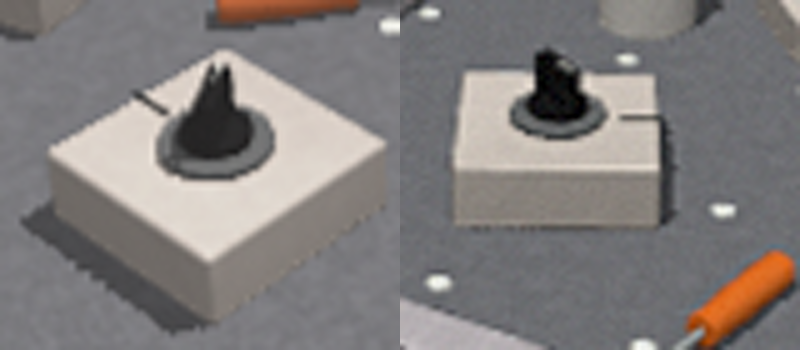

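View pics/c2.png

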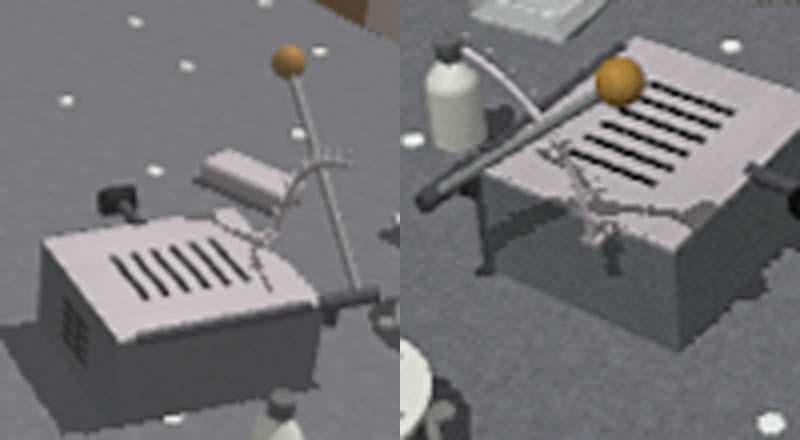

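The largest unit is at scene (273,235); the black line on it is at (260,220). The box at (380,190) has the roller at (364,165) and the ball at (407,130), so it's the right one. Next I'll measure both.

Run:
```python
from h import *
S=manip.calibration('scene');D=manip.calibration('side')
np.set_printoptions(precision=4,suppress=True)
cs=[(240,230.4),(274.4,210),(307.4,229),(272,252.4)]
P=np.array([onz(S,u,.05) for u in cs]);print(P,P.mean(0))
print(np.linalg.norm(np.diff(P,axis=0),axis=1))
cd=[(313,174.4),(351,174.4),(352,194),(311,193.6)]
Q=np.array([onz(D,u,.05) for u in cd]);print(Q,Q.mean(0))
print('line S',onz(S,(230+135/5,200+93/5),.05),onz(S,(230+167/5,200+113/5),.05))
print('line D',onz(D,(300+220/5,160+118/5),.05),onz(D,(300+260/5,160+118/5),.05))
for n,a,b in [('small1',(234,190),None),('small2',(156,243),None)]: print(n,onz(S,a,.03))
print('ball',tri([ray(S,(407.25,130.5)),ray(D,(280,225.5))]))
print('roller',tri([ray(S,(364.5,165)),ray(D,(330,254))]), onz(S,(364.5,165),.083),onz(D,(330,254),.083))
B=np.array([onz(S,u,.085) for u in [(345.5,175),(365,200.5),(415,190),(393.8,168)]]);print(B)
print('hinge ends', onz(S,(335+140/4,115+337/4),.083),onz(S,(335+380/4,115+295/4),.083))
for n,c in [('mug',(175,268)),('glue',(403,230)),('tray',(349,265)),('spool',(452,190)),('pb',(400,159)),('sd',(300,199)),('wr',(196,215)),('decoybox',(250,330))]: print(n,onz(S,c,.03))
```

```text
[[ 0.5715 -0.2642  0.05  ]
 [ 0.5261 -0.1386  0.05  ]
 [ 0.6572 -0.0922  0.05  ]
 [ 0.7007 -0.2202  0.05  ]] [ 0.6139 -0.1788  0.05  ]
[0.1335 0.1391 0.1353]
[[ 0.6929 -0.2177  0.05  ]
 [ 0.5644 -0.2663  0.05  ]
 [ 0.5182 -0.132   0.05  ]
 [ 0.6462 -0.0862  0.05  ]] [ 0.6054 -0.1755  0.05  ]
line S [ 0.542  -0.2014  0.05  ] [ 0.5692 -0.192   0.05  ]
line D [ 0.5659 -0.1912  0.05  ] [ 0.54  -0.201  0.05 ]
small1 [ 0.3269 -0.2038  0.03  ]
small2 [ 0.4888 -0.4831  0.03  ]
ball (array([0.5403, 0.3407, 0.22  ]), [0.001345829540941643, 0.001345829540941484])
roller (array([0.4643, 0.2327, 0.0821]), [0.0027915777367763634, 0.0027915777367763595]) [0.4692 0.2322 0.083 ] [0.4624 0.2309 0.083 ]
[[0.4994 0.134  0.085 ]
 [0.6567 0.1053 0.085 ]
 [0.6831 0.2789 0.085 ]
 [0.5381 0.308  0.085 ]]
hinge ends [0.656  0.1244 0.083 ] [0.6979 0.3287 0.083 ]
mug [ 0.6152 -0.4567  0.03  ]
glue [0.7737 0.1658 0.03  ]
tray [ 0.8215 -0.054   0.03  ]
spool [0.6812 0.4562 0.03  ]
pb [0.4173 0.4414 0.03  ]
sd [ 0.4827 -0.0298  0.03  ]
wr [ 0.4094 -0.3525  0.03  ]
decoybox [ 0.8883 -0.3526  0.03  ]
```

```bash
cat >> h.py <<'E'
from scipy.spatial.transform import Rotation as Ro
np.set_printoptions(precision=4,suppress=True)
def pose():
    s=manip.get_state();q=s['ee_rot'];return s['position'],Ro.from_quat([q[1],q[2],q[3],q[0]]).as_matrix(),s
def plan(p2,R2=None):
    "tool-axis shift in units of 0.4 m and turn in units of .08, total"
    p,R,s=pose();d=R.T@(np.array(p2)-p)
    print('shift(m)',d,'units',d/.4,'rows>=',np.linalg.norm(d)/.0417)
    if R2 is not None:
        w=Ro.from_matrix(R.T@R2).as_rotvec();print('turn',w,'units',w/.08)
def Rt(xyaw,tilt=0.):
    "tool x horizontal at xyaw, z down, turned tilt about tool x"
    x=np.array([np.cos(xyaw),np.sin(xyaw),0]);z=np.array([0,0,-1.]);y=np.cross(z,x)
    return np.stack([x,y,z],1)@Ro.from_rotvec([tilt,0,0]).as_matrix()
E
python3 - <<'E'
from h import *
p,R,s=pose();c=manip.calibration('wrist');M=c['camera_from_world']
cp=-M[:3,:3].T@M[:3,3];print('cam in tool',R.T@(cp-p),'fwd',R.T@(-M[2,:3]))
# place knob on the optical axis at tcp z=.27
dz=R.T@(-M[2,:3]);off=R.T@(cp-p)
z=.26
L=(z-off[2]-.087)/dz[2]; tgt=np.array([.6095,-.177,.087])-R@(off+dz*L); print(tgt)
plan(tgt)
E
```

```text
cam in tool [ 0.0001 -0.0691 -0.1467] fwd [-0.0012  0.271   0.9626]
[ 0.6299 -0.1725  0.26  ]
shift(m) [-0.2552 -0.5696 -0.0328] units [-0.638  -1.4241 -0.082 ] rows>= 14.988852419852963
```

send_rows(
  delta_pos=[
    [-0.04,-0.089,-0.01],
    [-0.04,-0.089,-0.01],
    [-0.04,-0.089,-0.01],
    [-0.04,-0.089,-0.01],
    [-0.04,-0.089,-0.01],
  ],
  angular=[
    [0,0,0],
    [0,0,0],
    [0,0,0],
    [0,0,0],
    [0,0,0],
  ],
)

```text
clock: 0.57
position: [0.2932, -0.436, 0.2473]
ee_rot: [-0.0, 0.788, -0.616, -0.0]
contact_force: [1.0, 0.1, 1.0]
width: 0.0856
```

send_rows(
  delta_pos=[
    [-0.04,-0.089,-0.01],
    [-0.04,-0.089,-0.01],
    [-0.04,-0.089,-0.01],
    [-0.04,-0.089,-0.01],
    [-0.04,-0.089,-0.01],
  ],
  angular=[
    [0,0,0],
    [0,0,0],
    [0,0,0],
    [0,0,0],
    [0,0,0],
  ],
)

```text
clock: 0.98
position: [0.4468, -0.3152, 0.2675]
ee_rot: [0.0, 0.788, -0.616, -0.0]
contact_force: [0.5, -0.6, -0.1]
width: 0.0858
```

send_rows(
  delta_pos=[
    [-0.04,-0.089,0],
    [-0.04,-0.089,0],
    [-0.04,-0.089,0],
    [-0.04,-0.089,0],
    [-0.04,-0.089,0],
  ],
  angular=[
    [0,0,0],
    [0,0,0],
    [0,0,0],
    [0,0,0],
    [0,0,0],
  ],
)

```text
clock: 1.4
position: [0.6002, -0.1946, 0.2671]
ee_rot: [0.0, 0.788, -0.616, -0.0]
contact_force: [0.4, -0.7, -0.3]
width: 0.0854
```

Run:
```python
from h import *
p,R,s=pose();print(p,s['qpos'],s['clock'])
c=manip.calibration('wrist');im=manip.get_image('wrist');cv2.imwrite('pics/w1.png',im);np.save('w1.npy',c['camera_from_world'])
```

```text
[ 0.6002 -0.1946  0.2671] [-0.4236  0.3442  1.3072 -0.0002  1.4907  0.9031] 1.4
```

View pics/w1.png

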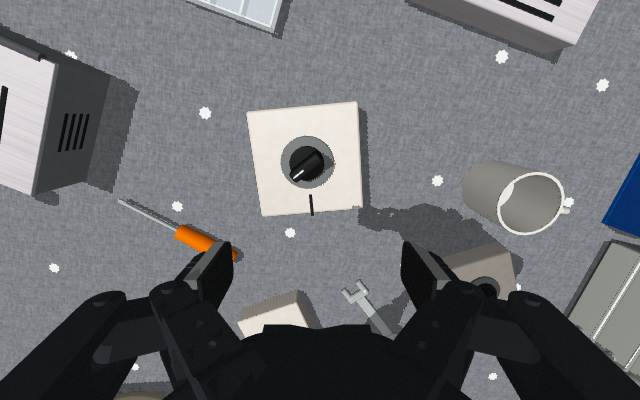

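Wrist view: the unit is centred at (308,160), its black line runs (310,195)-(312,214), and the white line on the bar points down-left near (296,177). I'll zoom in and measure.

Run:
```python
import cv2
im=cv2.imread('pics/w1.png');cv2.imwrite('pics/w1c.png',cv2.resize(im[95:220,240:370],None,fx=4.6,fy=4.6,interpolation=cv2.INTER_CUBIC))
```

```text
(no output)
```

View pics/w1c.png

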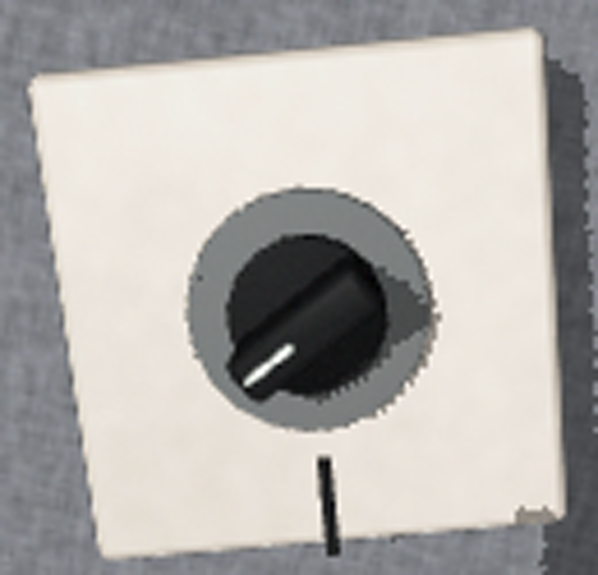

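Run:
```python
from h import *
c=manip.calibration('wrist');f=lambda u,z:onz(c,(240+u[0]/4.6-.4,95+u[1]/4.6-.4),z)
P=np.array([f(u,.05) for u in [(32,80),(540,30),(565,517),(105,556)]]);print(P,P.mean(0),np.linalg.norm(np.diff(P,axis=0),axis=1))
ctr=P.mean(0)
a,b=f((323,458),.05),f((334,554),.05);d=b-a;off=np.arctan2(d[1],d[0]);print('line',a,b,np.degrees(off))
a,b=f((292,349),.094),f((247,384),.094);d=b-a;cur=np.arctan2(d[1],d[0]);print('white',a,b,np.degrees(cur))
for e in [(0,1),(3,2)]:
  d=P[e[0]]-P[e[1]];print(np.degrees(np.arctan2(d[1],d[0])))
for e in [(0,3),(1,2)]:
  d=P[e[1]]-P[e[0]];print('edge',np.degrees(np.arctan2(d[1],d[0])))
print('disc',f((307,316),.064),'ring',f((312,310),.052))
print('dial',off-cur)
```

```text
[[ 0.6588 -0.0857  0.05  ]
 [ 0.7044 -0.2139  0.05  ]
 [ 0.5767 -0.2591  0.05  ]
 [ 0.5315 -0.1312  0.05  ]] [ 0.6179 -0.1725  0.05  ] [0.136  0.1355 0.1356]
line [ 0.5765 -0.1864  0.05  ] [ 0.5489 -0.1965  0.05  ] -159.78417801272533
white [ 0.6133 -0.1706  0.094 ] [ 0.602  -0.1618  0.094 ] 142.18944859395998
109.5895222805026
109.44118064380359
edge -160.32870708189864
edge -160.51415232886845
disc [ 0.6175 -0.1722  0.064 ] ring [ 0.6176 -0.1731  0.052 ]
dial -5.27043403847461
```

send_rows(
  delta_pos=[
    [0,0,0.02],
    [0,0,0.02],
    [0,0,0.02],
    [0,0,0.02],
    [0,0,0.02],
  ],
  angular=[
    [0,0,1],
    [0,0,1],
    [0,0,1],
    [0,0,1],
    [0,0,1],
  ],
  hand=45,
)

```text
clock: 1.87
position: [0.5987, -0.1962, 0.2265]
ee_rot: [-0.0, -0.648, 0.761, 0.0]
contact_force: [1.0, -0.3, 0.6]
width: 0.0451
```

send_rows(
  delta_pos=[
    [0,0,0.02],
    [0,0,0.02],
    [0,0,0.02],
    [0,0,0.02],
    [0,0,0.02],
  ],
  angular=[
    [0,0,1],
    [0,0,1],
    [0,0,1],
    [0,0,1],
    [0,0,1],
  ],
)

```text
clock: 2.28
position: [0.5987, -0.1963, 0.1866]
ee_rot: [-0.0, -0.484, 0.875, 0.0]
contact_force: [0.7, -0.2, 0.3]
width: 0.0454
```

Run:
```python
from h import *
p,R,s=pose();print(p,s['qpos'],s['clock'],s['width'])
plan([.6177,-.1724,.15],Rt(np.radians(-128)))
```

```text
[ 0.5987 -0.1963  0.1866] [-0.4272  0.3822  1.4472 -0.0001  1.313   1.7038] 2.2833 0.04535920883793569
shift(m) [-0.0304 -0.0035  0.0366] units [-0.076  -0.0086  0.0915] rows>= 1.1438237468603534
turn [ 0.0008 -0.0002  0.103 ] units [ 0.0096 -0.0031  1.2879]
```

send_rows(
  delta_pos=[
    [-0.038,-0.004,0.04],
    [-0.038,-0.004,0.04],
    [0,0,0.02],
  ],
  angular=[
    [0,0,0.6],
    [0,0,0.6],
    [0,0,0],
  ],
)

```text
clock: 2.53
position: [0.6185, -0.1706, 0.1451]
ee_rot: [-0.0, -0.443, 0.896, 0.002]
contact_force: [0.3, 0.5, -1.2]
width: 0.0447
```

Run:
```python
from h import *
p,R,s=pose();print(p,s['qpos'],s['clock'],s['width'])
plan([.6177,-.1724,.089],Rt(np.radians(-127.5)))
c=manip.calibration('wrist');im=manip.get_image('wrist');cv2.imwrite('pics/w2.png',im[100:400,150:500])
for z in (.094,): print(proj(c,[.6177,-.1724,z])-[150,100])
```

```text
[ 0.6185 -0.1706  0.1451] [-0.3784  0.4279  1.4798  0.0017  1.2365  1.8437] 2.5333 0.044724349737169336
shift(m) [ 0.002  -0.0006  0.0561] units [ 0.005  -0.0015  0.1402] rows>= 1.346193221459999
turn [0.003  0.0008 0.0026] units [0.037  0.0101 0.0329]
[169.7902 112.729 ]
```

View pics/w2.png

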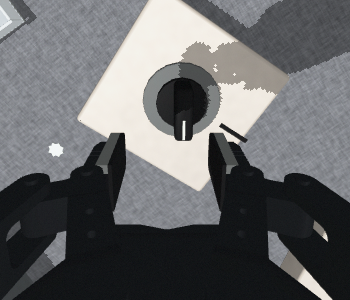

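The bar appears at x≈183 in this crop, but I predicted 170, so there's an offset of several mm. I'll re-measure now that the arm is at rest.

Run:
```python
from h import *
c=manip.calibration('wrist');p0=pose()[0];im=manip.get_image('wrist');c2=manip.calibration('wrist');p1=pose()[0]
print(p0,p1,abs(c['camera_from_world']-c2['camera_from_world']).max())
M=c['camera_from_world'];R=pose()[1];print(R.T@(-M[:3,:3].T@M[:3,3]-p0), M[:3,:3]@R)
cv2.imwrite('pics/w3.png',cv2.resize(im[90:300,215:445],None,fx=3,fy=3,interpolation=cv2.INTER_CUBIC))
for q in ([.6177,-.1724,.094],[.6177,-.1724,.05],p1): print((proj(c2,q)-[215,90])*3)
```

```text
[ 0.6169 -0.1714  0.1439] [ 0.6169 -0.1721  0.1452] 0.001080372850749911
[-0.0003 -0.0691 -0.1466] [[ 1.     -0.0002  0.001 ]
 [-0.0004 -0.962   0.273 ]
 [ 0.0009 -0.273  -0.962 ]]
[304.7603 366.3141]
[304.5301 317.2935]
[306.5238 460.0586]
```

View pics/w3.png

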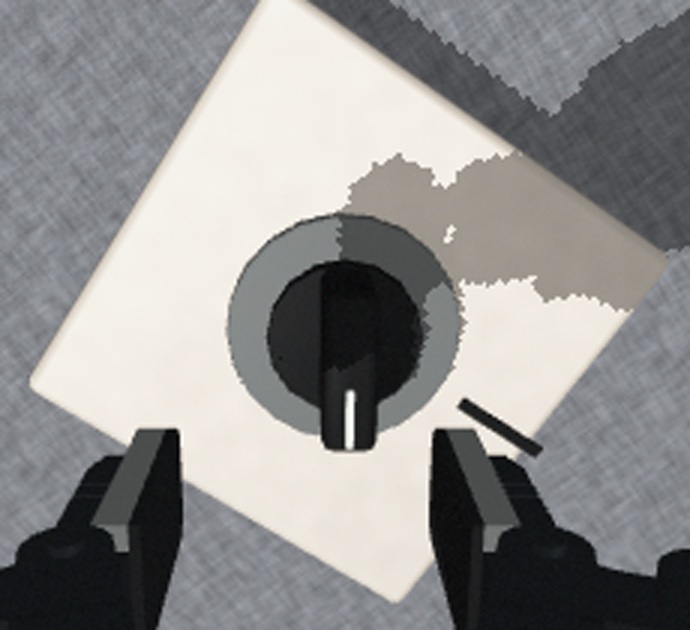

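Run:
```python
from h import *
c=manip.calibration('wrist');f=lambda u,z:onz(c,(215+u[0]/3-.33,90+u[1]/3-.33),z)
a,b,d=f((32,383),.05),f((668,262),.05),f((398,602),.05)
print((a+b)/2,np.linalg.norm(a-b),np.linalg.norm(a-d),np.linalg.norm(b-d))
print('disc',f((345,335),.064),'ring',f((345,324),.052))
w1,w2=f((350,392),.094),f((350,448),.094);e=w2-w1;print(w1,w2,np.degrees(np.arctan2(e[1],e[0])))
q=(f((348,445),.094)); th=np.arctan2(e[1],e[0]); print('from bar end',q-.021*np.array([np.cos(th),np.sin(th),0]))
l1,l2=f((462,404),.05),f((540,450),.05);e=l2-l1;print('line',np.degrees(np.arctan2(e[1],e[0])))
plan([.6113,-.1800,.089])
```

```text
[ 0.6095 -0.1804  0.05  ] 0.19143954168513438 0.13612925073363147 0.13591972726628945
disc [ 0.6103 -0.1806  0.064 ] ring [ 0.6097 -0.1809  0.052 ]
[ 0.6059 -0.1772  0.094 ] [ 0.5938 -0.1682  0.094 ] 143.57801792511165
from bar end [ 0.6116 -0.1808  0.094 ]
line -158.72388819456177
shift(m) [ 0.0096 -0.0006  0.0562] units [ 0.0239 -0.0014  0.1405] rows>= 1.3675595111027061
```

send_rows(
  delta_pos=[
    [0.026,0,0.0],
    [0,0,0.05],
    [0,0,0.05],
    [0,0,0.04],
    [0,0,0],
  ],
  angular=[
    [0,0,0],
    [0,0,0],
    [0,0,0],
    [0,0,0],
    [0,0,0],
  ],
)

```text
clock: 3.05
position: [0.6094, -0.1817, 0.0893]
ee_rot: [-0.002, -0.443, 0.896, 0.002]
contact_force: [-0.9, 0.3, -0.3]
width: 0.0452
```

Run:
```python
from h import *
im=manip.get_image('wrist');p,R,s=pose();print(p,s['contact_force'])
cv2.imwrite('pics/w4.png',cv2.resize(im[150:350,215:445],None,fx=3,fy=3,interpolation=cv2.INTER_CUBIC))
```

```text
[ 0.6106 -0.1819  0.0909] [ 0.0787 -0.7002  0.7857]
```

View pics/w4.png

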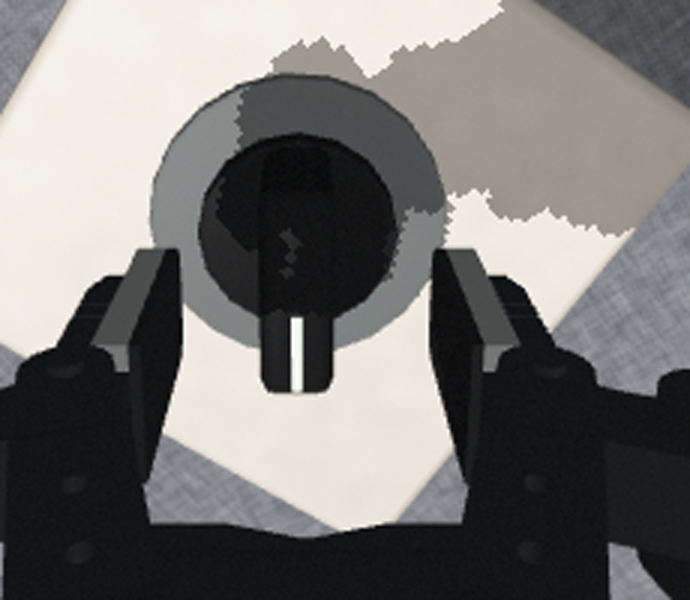

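send_rows(
  delta_pos=[
    [-0.004,0,0],
    [0,0,0],
    [0,0,0],
    [0,0,0],
    [0,0,0],
  ],
  angular=[
    [0,0,0],
    [0,0,0],
    [0,0,0],
    [0,0,0],
    [0,0,0],
  ],
  hand=5,
  squeeze=40,
)

```text
clock: 3.52
position: [0.6135, -0.1797, 0.0923]
ee_rot: [0.0, -0.443, 0.896, -0.001]
contact_force: [-0.3, 0.1, 0.0]
width: 0.0045
```

Run:
```python
from h import *
im=manip.get_image('wrist');p,R,s=pose();print(p,s['contact_force'],s['moment'],s['width'],s['qpos'])
cv2.imwrite('pics/w5.png',cv2.resize(im[150:350,215:445],None,fx=3,fy=3,interpolation=cv2.INTER_CUBIC))
```

```text
[ 0.6133 -0.1796  0.092 ] [ 0.1987  0.7629 -0.2374] [0.007  0.0623 0.0302] 0.005198747314623878 [-0.3937  0.4661  1.5587 -0.0002  1.1159  1.8292]
```

View pics/w5.png

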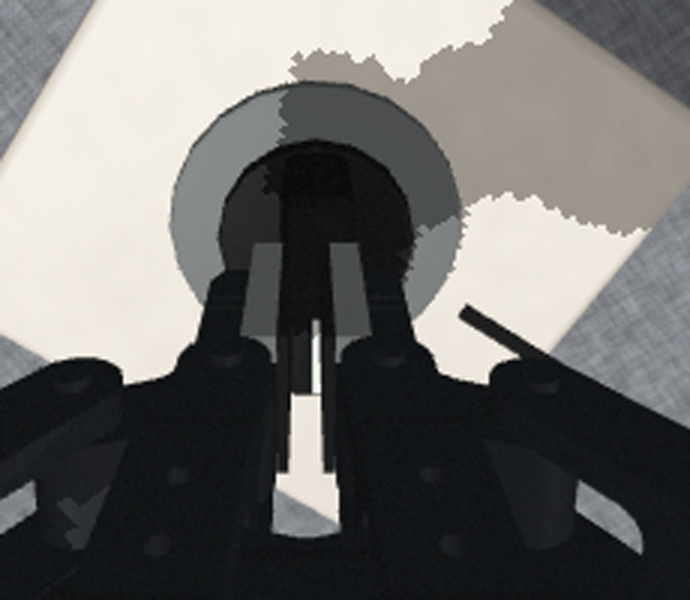

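The fingers closed to about 5 mm, less than the bar's 14 mm, with no contact force. They are not on the bar; they look to be above it. I'll check from the fixed cameras.

Run:
```python
from h import *
a=manip.get_image('scene');b=manip.get_image('side');p,R,s=pose();print(p,s['contact_force'],s['width'],s['clock'])
S=manip.calibration('scene');D=manip.calibration('side')
tip=p+R[:,2]*.019
print((proj(S,tip)-[230,150])*5,(proj(D,tip)-[295,110])*5)
k=lambda im,x,y:cv2.resize(im[y:y+110,x:x+78],None,fx=5,fy=5,interpolation=cv2.INTER_CUBIC)
cv2.imwrite('pics/t1.png',np.hstack([k(a,230,150),k(b,295,110)]))
```

```text
[ 0.6132 -0.1796  0.0917] [ 0.397  -0.0612  0.5929] 0.005192262229168846 3.6667
[213.54   366.7297] [175.3979 335.0109]
```

View pics/t1.png

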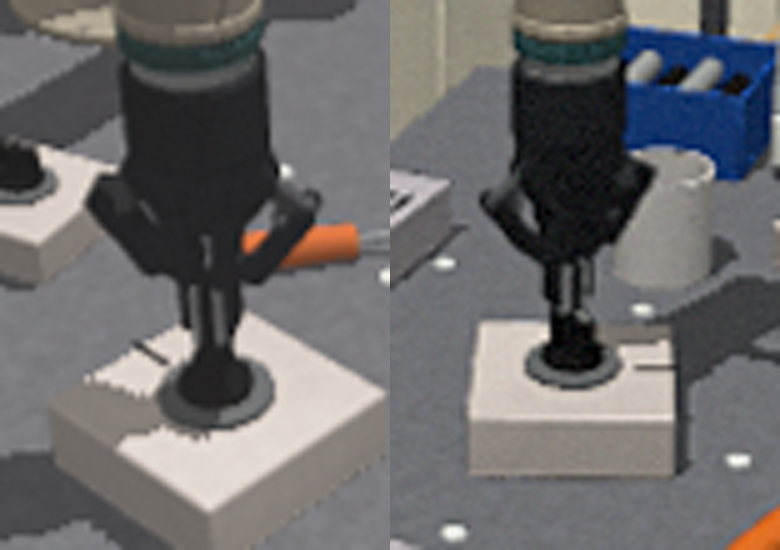

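Run:
```python
from h import *
print(manip.tip_reach,[a for a in dir(manip) if a[0]!='_'])
```

```text
0.019 ['MotionError', 'calibration', 'get_image', 'get_state', 'sign_off', 'tip_reach']
```

send_rows(
  delta_pos=[
    [0,0,0],
    [0,0,0],
    [0,0,0],
    [0,0,0],
    [0,0,0],
  ],
  angular=[
    [0,0,0],
    [0,0,0],
    [0,0,0],
    [0,0,0],
    [0,0,0],
  ],
  hand=45,
)

```text
clock: 4.08
position: [0.6131, -0.1795, 0.0914]
ee_rot: [-0.0, -0.443, 0.896, -0.0]
contact_force: [-0.0, -0.3, -0.0]
width: 0.0452
```

Run:
```python
from h import *
c=manip.calibration('wrist');im=manip.get_image('wrist');p,R,s=pose();print(p,s['contact_force'],s['width'])
cv2.imwrite('pics/w6.png',cv2.resize(im[150:350,215:445],None,fx=3,fy=3,interpolation=cv2.INTER_CUBIC))
```

```text
[ 0.6131 -0.1795  0.0914] [ 0.8161 -0.142  -0.1743] 0.0450294238178601
```

View pics/w6.png

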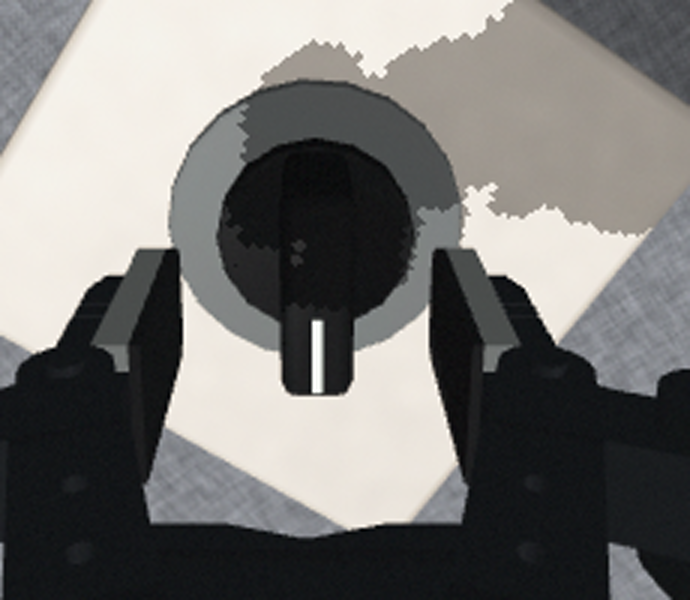

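The reported TCP seems to sit lower than the real fingertips. I'll centre, step down gently while watching the force, and close again.

send_rows(
  delta_pos=[
    [0.006,0,0.01],
    [0,0,0.01],
    [0,0,0],
  ],
  angular=[
    [0,0,0],
    [0,0,0],
    [0,0,0],
  ],
)

```text
clock: 4.38
position: [0.6108, -0.1813, 0.0822]
ee_rot: [-0.001, -0.443, 0.896, 0.001]
contact_force: [-0.7, 1.0, 0.5]
width: 0.045
```

send_rows(
  delta_pos=[
    [0,0,0.006],
    [0,0,0.006],
    [0,0,0],
  ],
  angular=[
    [0,0,0],
    [0,0,0],
    [0,0,0],
  ],
)

```text
clock: 4.63
position: [0.6113, -0.1813, 0.078]
ee_rot: [-0.0, -0.443, 0.896, 0.0]
contact_force: [-0.7, 0.2, 0.3]
width: 0.0448
```

Run:
```python
from h import *
im=manip.get_image('wrist');b=manip.get_image('side');p,R,s=pose();print(p,s['contact_force'],s['width'])
cv2.imwrite('pics/w7.png',np.hstack([cv2.resize(im[150:350,215:445],None,fx=2,fy=2),cv2.resize(b[130:210,295:375],(400,400),interpolation=cv2.INTER_CUBIC)[:400,:300]]))
```

```text
[ 0.6116 -0.1814  0.0784] [-0.8297 -0.0373 -0.2783] 0.04504871093940059
```

View pics/w7.png

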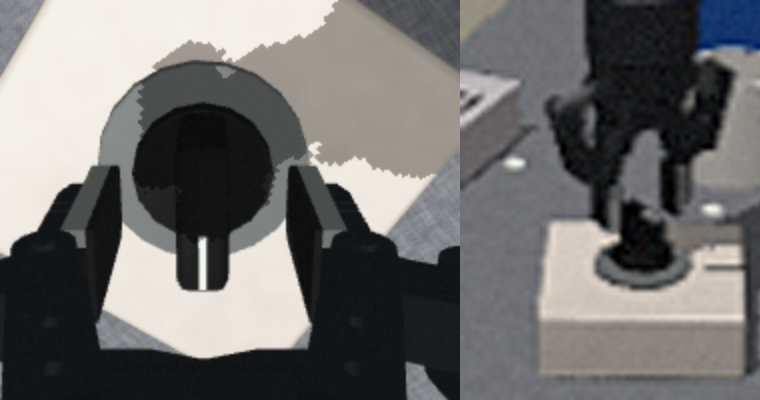

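The fingertips at side-crop (610,215) are now just below the bar top, well above the disc at (640,265). I'll go about 8 mm lower and close.

send_rows(
  delta_pos=[
    [0,0,0.01],
    [0,0,0.01],
    [0,0,0],
  ],
  angular=[
    [0,0,0],
    [0,0,0],
    [0,0,0],
  ],
)

```text
clock: 4.98
position: [0.611, -0.1812, 0.0696]
ee_rot: [-0.001, -0.443, 0.896, 0.001]
contact_force: [0.6, -0.0, -0.6]
width: 0.0451
```

send_rows(
  delta_pos=[
    [0,0,0],
    [0,0,0],
    [0,0,0],
    [0,0,0],
    [0,0,0],
  ],
  angular=[
    [0,0,0],
    [0,0,0],
    [0,0,0],
    [0,0,0],
    [0,0,0],
  ],
  hand=5,
  squeeze=40,
)

```text
clock: 5.4
position: [0.6118, -0.1813, 0.0708]
ee_rot: [0.0, -0.443, 0.896, -0.0]
contact_force: [-0.2, 1.3, 1.0]
width: 0.0129
```

Run:
```python
from h import *
im=manip.get_image('wrist');b=manip.get_image('side');p,R,s=pose();print(p,s['contact_force'],s['width'])
cv2.imwrite('pics/w8.png',np.hstack([cv2.resize(im[150:350,215:445],None,fx=2,fy=2),cv2.resize(b[130:210,295:375],(400,400),interpolation=cv2.INTER_CUBIC)[:400,:300]]))
```

```text
[ 0.6118 -0.1813  0.0708] [0.4126 0.3757 0.716 ] 0.013244596137816532
```

View pics/w8.png

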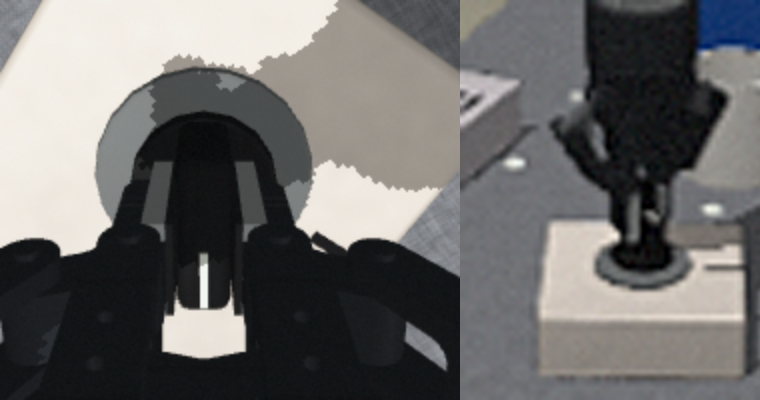

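Gripped: width is 13 mm and the bar is centred between the pads. Now I'll turn anticlockwise, which is negative about tool z.

send_rows(
  delta_pos=[
    [0,0,0],
    [0,0,0],
    [0,0,0],
    [0,0,0],
    [0,0,0],
  ],
  angular=[
    [0,0,-0.5],
    [0,0,-0.8],
    [0,0,-0.8],
    [0,0,-0.8],
    [0,0,-0.8],
  ],
)

```text
clock: 5.92
position: [0.6123, -0.1805, 0.0708]
ee_rot: [0.001, -0.572, 0.82, 0.0]
contact_force: [1.3, 3.3, 1.1]
width: 0.0131
```

send_rows(
  delta_pos=[
    [0,0,0],
    [0,0,0],
    [0,0,0],
    [0,0,0],
    [0,0,0],
  ],
  angular=[
    [0,0,-0.8],
    [0,0,-0.8],
    [0,0,-0.8],
    [0,0,-0.8],
    [0,0,-0.8],
  ],
)

```text
clock: 6.33
position: [0.6125, -0.1795, 0.0708]
ee_rot: [0.002, -0.695, 0.719, 0.001]
contact_force: [3.1, 6.3, -0.1]
width: 0.0128
```

Run:
```python
from h import *
im=manip.get_image('wrist');p,R,s=pose();print(p,s['contact_force'],s['moment'],s['width'],np.degrees(np.arctan2(R[1,0],R[0,0])),s['qpos'])
cv2.imwrite('pics/w9.png',cv2.resize(im[150:350,215:445],None,fx=3,fy=3))
```

```text
[ 0.6125 -0.1795  0.0708] [1.7101 5.9873 0.5373] [ 0.7936 -0.2881 -0.0333] 0.013281809958855898 -91.8083916629065 [-0.3962  0.4848  1.5856  0.0041  1.0708  1.2042]
```

View pics/w9.png

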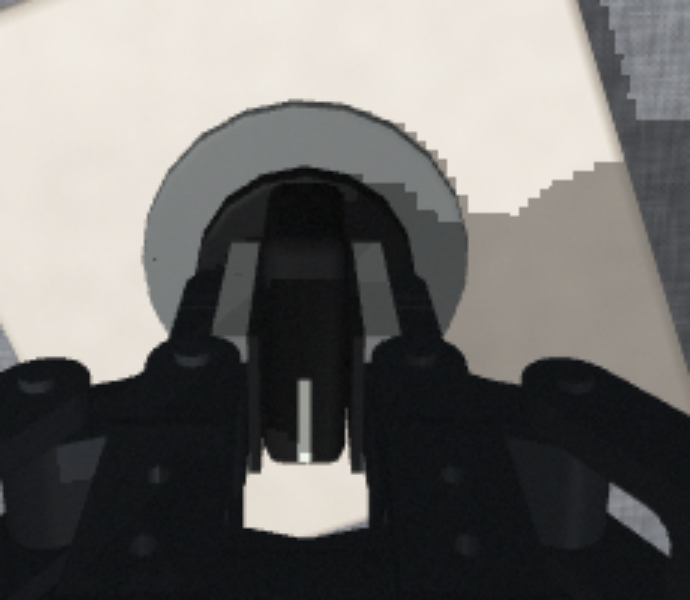

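send_rows(
  delta_pos=[
    [-0.002,0,0],
    [-0.002,0,0],
    [0,0,0],
    [0,0,0],
    [0,0,0],
  ],
  angular=[
    [0,0,-0.8],
    [0,0,-0.8],
    [0,0,-0.8],
    [0,0,-0.8],
    [0,0,-0.8],
  ],
)

```text
clock: 6.8
position: [0.6124, -0.1784, 0.0708]
ee_rot: [-0.001, 0.801, -0.599, -0.0]
contact_force: [2.7, 3.5, 1.0]
width: 0.013
```

send_rows(
  delta_pos=[
    [0,0,0],
    [0,0,0],
    [0,0,0],
    [0,0,0],
    [0,0,0],
  ],
  angular=[
    [0,0,-0.4],
    [0,0,-0.4],
    [0,0,-0.4],
    [0,0,-0.3],
    [0,0,0],
  ],
)

```text
clock: 7.22
position: [0.6123, -0.1783, 0.0709]
ee_rot: [-0.002, 0.833, -0.553, -0.0]
contact_force: [1.4, 5.2, 1.3]
width: 0.013
```

Run:
```python
from h import *
im=manip.get_image('wrist');p,R,s=pose();print(p,s['contact_force'],s['moment'],s['width'],np.degrees(np.arctan2(R[1,0],R[0,0])),s['qpos'])
cv2.imwrite('pics/w10.png',cv2.resize(im[150:350,215:445],None,fx=3,fy=3))
```

```text
[ 0.6123 -0.1783  0.0708] [1.959  5.2647 1.7219] [ 0.8289 -0.3044 -1.5382] 0.013082737047544753 -67.11910632470119 [-0.3946  0.4841  1.5867  0.0043  1.0705  0.7748]
```

View pics/w10.png

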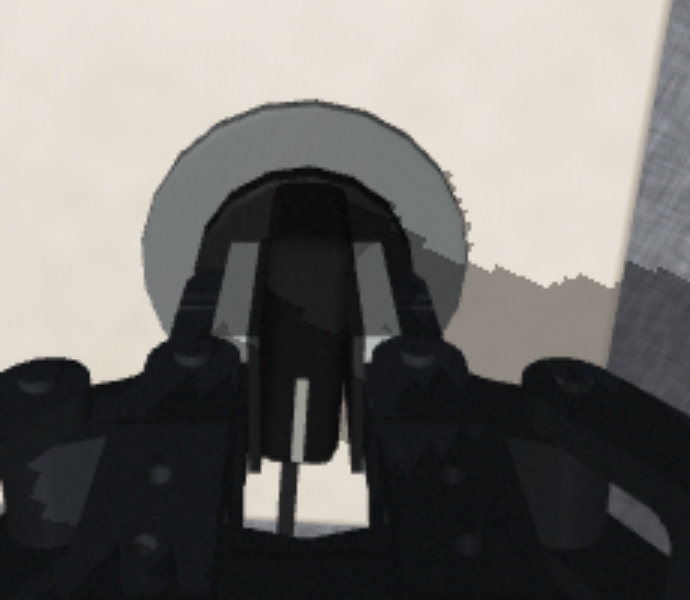

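The twist moment rose to −1.5 N m and the white line meets the black line at (292,470), so the knob is at its stop. I'll release, rise and check.

send_rows(
  delta_pos=[
    [0,0,0],
    [0,0,0],
    [0,0,0],
    [0,0,0],
  ],
  angular=[
    [0,0,0],
    [0,0,0],
    [0,0,0],
    [0,0,0],
  ],
  hand=50,
)

```text
clock: 7.6
position: [0.6113, -0.1805, 0.0705]
ee_rot: [0.001, 0.835, -0.551, 0.0]
contact_force: [-0.0, 0.2, 0.2]
width: 0.05
```

send_rows(
  delta_pos=[
    [0,0,-0.1],
    [0,0,-0.1],
    [0,0,-0.1],
    [0,0,-0.05],
    [0,0,0],
  ],
  angular=[
    [0,0,0],
    [0,0,0],
    [0,0,0],
    [0,0,0],
    [0,0,0],
  ],
)

```text
clock: 8.02
position: [0.6145, -0.1816, 0.2172]
ee_rot: [-0.001, 0.835, -0.551, 0.006]
contact_force: [0.8, 0.7, -0.8]
width: 0.0496
```

Run:
```python
from h import *
c=manip.calibration('wrist');im=manip.get_image('wrist');p,R,s=pose();print(p,s['contact_force'],s['moment'],s['width'],np.degrees(np.arctan2(R[1,0],R[0,0])),s['clock'])
cv2.imwrite('pics/w11.png',im);cv2.imwrite('pics/w11c.png',cv2.resize(im[140:270,250:390],None,fx=4,fy=4,interpolation=cv2.INTER_CUBIC))
```

```text
[ 0.613  -0.1809  0.214 ] [ 0.4119 -0.048  -0.5559] [ 0.0211 -0.0273  0.0311] 0.05014891980102638 -66.85372632701258 8.0667
```

View pics/w11c.png

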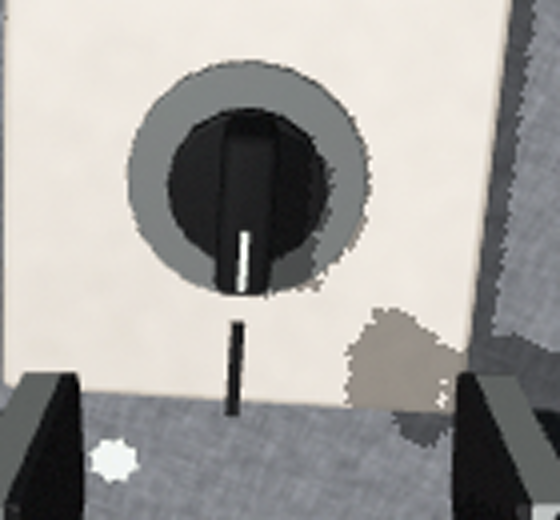

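View pics/w11.png

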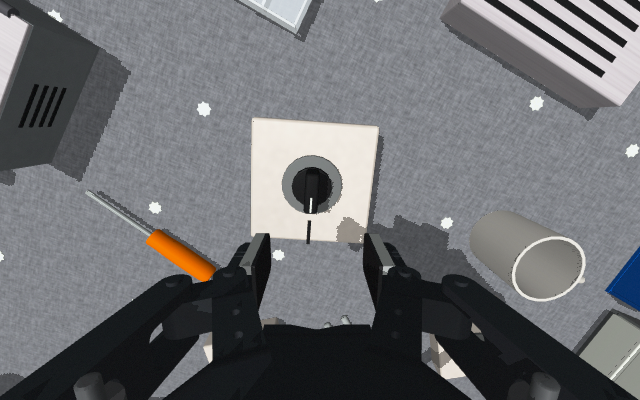

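The knob is verified off: the white line continues straight into the black line at crop (240,260)-(235,370). Next I'll move above the roller.

send_rows(
  delta_pos=[
    [-0.05,0,-0.06],
    [-0.1,-0.007,-0.025],
    [-0.1,-0.007,-0.025],
    [-0.1,-0.007,-0.02],
    [-0.1,-0.007,-0.02],
  ],
  angular=[
    [0,0,0],
    [0,0,0],
    [0,0,0],
    [0,0,0],
    [0,0,0],
  ],
)

```text
clock: 8.48
position: [0.5494, -0.0088, 0.269]
ee_rot: [0.001, 0.834, -0.551, -0.001]
contact_force: [0.6, 0.9, 0.9]
width: 0.0502
```

send_rows(
  delta_pos=[
    [-0.1,-0.007,-0.02],
    [-0.1,-0.007,-0.02],
    [-0.1,-0.007,-0.02],
    [-0.1,-0.007,-0.02],
    [-0.1,-0.007,0],
  ],
  angular=[
    [0,0,0],
    [0,0,0],
    [0,0,0],
    [0,0,0],
    [0,0,0],
  ],
)

```text
clock: 8.9
position: [0.4846, 0.1808, 0.3024]
ee_rot: [0.0, 0.834, -0.551, 0.0]
contact_force: [0.2, 0.1, 0.4]
width: 0.05
```

send_rows(
  delta_pos=[
    [-0.05,0,0],
    [0,0,0],
    [0,0,0],
    [0,0,0],
    [0,0,0],
  ],
  angular=[
    [0,0,1],
    [0,0,1],
    [0,0,1],
    [0,0,1],
    [0,0,1],
  ],
  hand=70,
)

```text
clock: 9.32
position: [0.4766, 0.1977, 0.3005]
ee_rot: [0.002, 0.707, -0.707, -0.001]
contact_force: [0.6, -0.1, -0.0]
width: 0.07
```

send_rows(
  delta_pos=[
    [0,0,0],
    [0,0,0],
    [0,0,0],
    [0,0,0],
    [0,0,0],
  ],
  angular=[
    [0,0,1],
    [0,0,1],
    [0,0,0.6],
    [0,0,0],
    [0,0,0],
  ],
)

```text
clock: 9.73
position: [0.477, 0.1975, 0.3011]
ee_rot: [-0.001, -0.632, 0.775, 0.0]
contact_force: [-0.8, -0.3, 0.6]
width: 0.0697
```

Run:
```python
from h import *
c=manip.calibration('wrist');im=manip.get_image('wrist');p,R,s=pose();print(p,s['contact_force'],s['width'],np.degrees(np.arctan2(R[1,0],R[0,0])),s['clock'],s['qpos'])
c2=manip.calibration('wrist');print(abs(c['camera_from_world']-c2['camera_from_world']).max())
cv2.imwrite('pics/w12.png',im)
print(proj(c,[.466,.232,.083]))
```

```text
[0.4772 0.1976 0.3014] [ 0.1235 -0.1204  0.2997] 0.06990159837764126 -101.63074398261469 9.7833 [ 0.258   0.1542  1.4855 -0.0003  1.5042  2.0318]
0.000543446908622125
[292.7433 184.3652]
```

View pics/w12.png

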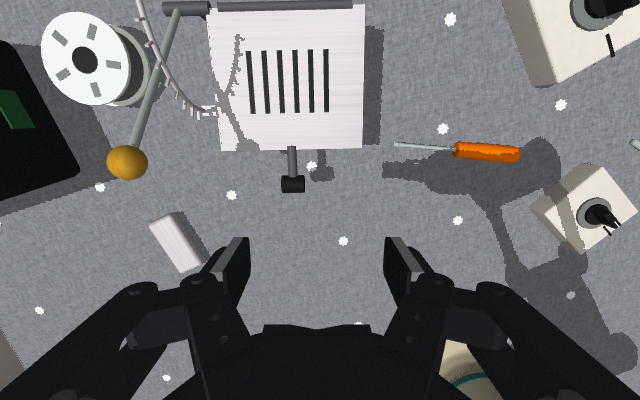

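Run:
```python
import cv2
im=cv2.imread('pics/w12.png');cv2.imwrite('pics/w12c.png',cv2.resize(im[0:200,90:390],None,fx=2.6,fy=2.6,interpolation=cv2.INTER_CUBIC))
```

```text
(no output)
```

View pics/w12c.png

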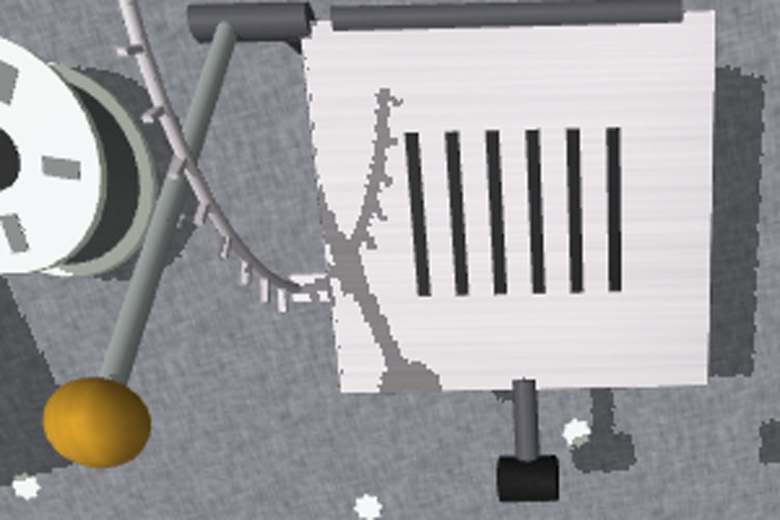

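Run:
```python
from h import *
c=manip.calibration('wrist');k=lambda u:(90+u[0]/2.6-.3,u[1]/2.6-.3);f=lambda u,z:onz(c,k(u),z)
ang=lambda a,b:np.degrees(np.arctan2(*(b-a)[1::-1]))
n1,n2=f((342,392),.085),f((708,384),.085);print('near',n1,n2,ang(n1,n2),np.linalg.norm(n1-n2))
h1,h2=f((330,18),.088),f((683,10),.088);print('hinge',h1,h2,ang(h1,h2))
r1,r2=f((499,478),.087),f((558,478),.087);r=f((528,478),.087);print('roller',r,np.linalg.norm(r1-r2))
S=manip.calibration('scene');D=manip.calibration('side')
b,e=tri([ray(S,(407.25,130.5)),ray(D,(280,225.5)),ray(c,k((97,422)))]);print('ball',b,e)
hy=np.radians(ang(n1,n2)+180);y=np.array([np.cos(hy),np.sin(hy),0]);x=np.array([y[1],-y[0],0]);print('x',x)
H=r+.205*x; H[2]=.083;print('hinge mid',H,(n1+n2)/2+.16*x)
d=b-H;print('ball in box axes',d@x,d@y,d[2],'index',np.arctan2(d[2],-d@x),np.hypot(d[2],d@x))
plan([r[0],r[1],.18],Rt(hy-np.pi))
```

```text
near [0.5282 0.3111 0.085 ] [0.4959 0.135  0.085 ] -100.39284996606553 0.17906744683486664
hinge [0.6817 0.2688 0.088 ] [0.6543 0.1208 0.088 ] -100.49598010003828
roller [0.4681 0.2314 0.087 ] 0.029668747156062415
ball [0.5405 0.3407 0.2201] [0.0011457013613468947, 0.0015669231196025633, 0.0005012609904328247]
x [ 0.9836 -0.1804  0.    ]
hinge mid [0.6698 0.1944 0.083 ] [0.6694 0.1942 0.085 ]
ball in box axes -0.15350152855592264 0.12062479177356022 0.13707229005737315 index 0.728917628347753 0.20579487838762503
shift(m) [-0.0314  0.0155  0.1214] units [-0.0785  0.0387  0.3034] rows>= 3.0291010836912227
turn [ 0.0019 -0.0013 -0.0216] units [ 0.0242 -0.0164 -0.2701]
```

The wrist view puts the roller at (293,184), matching the fixed-camera position within 2 mm. The index angle comes out at about 0.729 rad. I'll align and pre-tilt 0.36 rad about tool x, so the tool can follow the cover's arc.

send_rows(
  delta_pos=[
    [-0.04,0.02,0.05],
    [-0.0385,0.0187,0.05],
    [0,0,0],
    [0,0,0],
    [0,0,0],
  ],
  angular=[
    [0,0,-0.135],
    [0,0,-0.135],
    [0.9,0,0],
    [0.9,0,0],
    [0.9,0,0],
  ],
  hand=60,
)

```text
clock: 10.2
position: [0.4687, 0.2316, 0.2616]
ee_rot: [0.069, -0.636, 0.764, -0.084]
contact_force: [-0.3, 0.8, 0.2]
width: 0.0601
```

send_rows(
  delta_pos=[
    [0,0,0],
    [0,0,0],
    [0,0,0],
    [0,0,0],
  ],
  angular=[
    [0.9,0,0],
    [0.9,0,0],
    [0,0,0],
    [0,0,0],
  ],
)

```text
clock: 10.53
position: [0.4675, 0.2318, 0.2622]
ee_rot: [0.114, -0.63, 0.756, -0.137]
contact_force: [1.4, -0.0, 0.7]
width: 0.0601
```

Run:
```python
from h import *
p,R,s=pose();print(p,s['qpos'],s['clock'],R)
g=np.array([.4681,.2314,.083])
plan(g+R[:,2]*.011, Rt(np.radians(-100.4),.36))
```

```text
[0.4675 0.2318 0.2622] [ 0.4797  0.0401  1.7708 -0.2503  1.0574  2.324 ] 10.5333 [[-0.1793 -0.9214  0.3447]
 [-0.9838  0.1675 -0.0639]
 [ 0.0011 -0.3506 -0.9365]]
shift(m) [0.0001 0.0622 0.179 ] units [0.0003 0.1554 0.4476] rows>= 4.544797963089043
turn [ 0.0018 -0.0006  0.0015] units [ 0.0222 -0.0074  0.0193]
```

send_rows(
  delta_pos=[
    [0,0.078,0.03],
    [0,0.077,0.07],
    [0,0,0.1],
    [0,0,0.08],
    [0,0,0],
  ],
  angular=[
    [0,0,0],
    [0,0,0],
    [0,0,0],
    [0,0,0],
    [0,0,0],
  ],
)

```text
clock: 10.95
position: [0.449, 0.2329, 0.1302]
ee_rot: [0.109, -0.63, 0.757, -0.137]
contact_force: [-0.6, 0.1, -0.2]
width: 0.0602
```

Run:
```python
from h import *
c=manip.calibration('wrist');im=manip.get_image('wrist');b=manip.get_image('side');p,R,s=pose();print(p,s['contact_force'],s['clock'])
g=np.array([.4681,.2314,.083])
plan(g+R[:,2]*.011)
print(proj(c,g)-[180,50])
cv2.imwrite('pics/w13.png',np.hstack([im[50:350,180:460],cv2.resize(b[170:300,250:400],None,fx=2.3077,fy=2.3077,interpolation=cv2.INTER_CUBIC)[:300]]))
```

```text
[0.4513 0.2346 0.1352] [ 0.671  -0.3825 -0.0627] 11.05
shift(m) [0.     0.0023 0.0659] units [0.     0.0057 0.1647] rows>= 1.5804942283804122
[133.8221 161.8456]
```

View pics/w13.png

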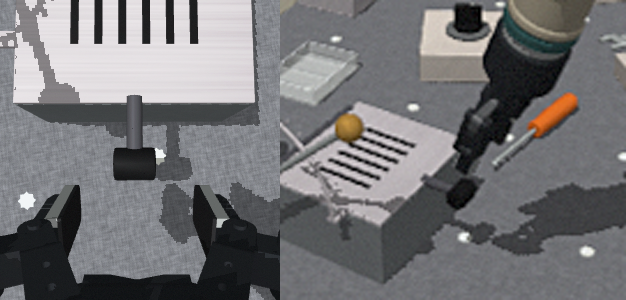

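Wrist crop: the roller is at (134,163), centred between the fingertips at x=78 and 196. I'll continue in.

send_rows(
  delta_pos=[
    [0,0.003,0.05],
    [0,0.003,0.05],
    [0,0,0.03],
    [0,0,0],
  ],
  angular=[
    [0,0,0],
    [0,0,0],
    [0,0,0],
    [0,0,0],
  ],
)

```text
clock: 11.38
position: [0.4674, 0.2321, 0.0865]
ee_rot: [0.114, -0.629, 0.757, -0.138]
contact_force: [-0.3, 0.0, 0.4]
width: 0.0599
```

Run:
```python
from h import *
c=manip.calibration('wrist');im=manip.get_image('wrist');b=manip.get_image('side');p,R,s=pose();print(p,s['contact_force'],s['clock'])
g=np.array([.4681,.2314,.083])
plan(g+R[:,2]*.011)
print(proj(c,g)-[180,50])
cv2.imwrite('pics/w14.png',np.hstack([im[50:350,180:460],cv2.resize(b[200:275,280:380],None,fx=4,fy=4,interpolation=cv2.INTER_CUBIC)[:300]]))
```

```text
[0.4677 0.2326 0.0881] [0.4757 0.2516 0.6237] 11.4833
shift(m) [0.0012 0.0013 0.016 ] units [0.0029 0.0032 0.0399] rows>= 0.385101229086894
[137.9043 191.983 ]
```

View pics/w14.png

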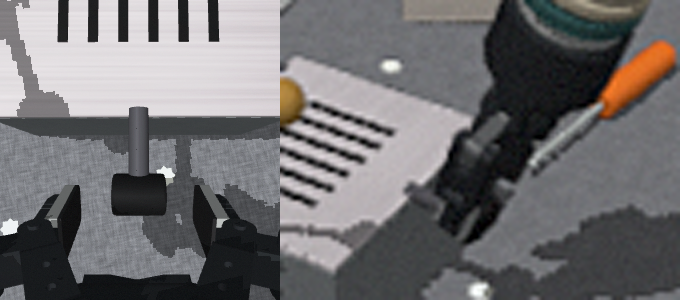

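send_rows(
  delta_pos=[
    [0.001,0.002,0.025],
    [0.001,0.001,0.025],
    [0,0,0],
  ],
  angular=[
    [0,0,0],
    [0,0,0],
    [0,0,0],
  ],
)

```text
clock: 11.73
position: [0.4726, 0.2305, 0.0681]
ee_rot: [0.115, -0.629, 0.756, -0.138]
contact_force: [-1.3, -0.6, 0.3]
width: 0.0599
```

send_rows(
  delta_pos=[
    [0,0,0],
    [0,0,0],
    [0,0,0],
    [0,0,0],
    [0,0,0],
  ],
  angular=[
    [0,0,0],
    [0,0,0],
    [0,0,0],
    [0,0,0],
    [0,0,0],
  ],
  hand=20,
  squeeze=60,
)

```text
clock: 12.15
position: [0.4723, 0.2301, 0.0689]
ee_rot: [0.115, -0.629, 0.756, -0.138]
contact_force: [-2.1, -3.1, 6.4]
width: 0.0289
```

Run:
```python
from h import *
c=manip.calibration('wrist');im=manip.get_image('wrist');b=manip.get_image('side');p,R,s=pose();print(p,s['contact_force'],s['moment'],s['width'],s['clock'])
cv2.imwrite('pics/w15.png',np.hstack([im[50:350,180:460],cv2.resize(b[200:275,280:380],None,fx=4,fy=4,interpolation=cv2.INTER_CUBIC)[:300]]))
```

```text
[0.4723 0.2301 0.069 ] [-2.947  -2.3086  6.2086] [-0.3639  0.1158 -0.1065] 0.02865077027149267 12.25
```

View pics/w15.png

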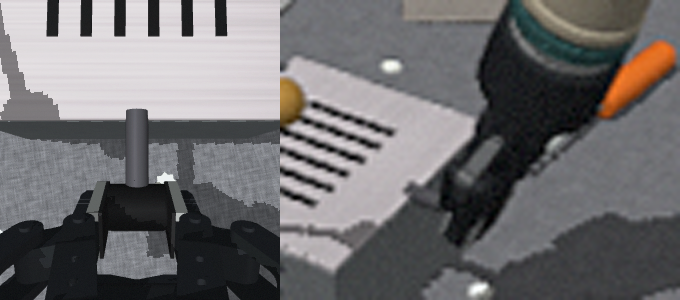

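Pinched at 28.7 mm on the roller. Now I'll work out the per-row arc motion about the hinge in tool axes.

Run:
```python
from h import *
p,R,s=pose()
H=np.array([.6698,.1944,.083]);hy=np.radians(79.6);y=np.array([np.cos(hy),np.sin(hy),0])
print('y in tool',R.T@y)
for d in (.04,.729):
    Q=Ro.from_rotvec(y*d).as_matrix(); p2=H+Q@(p-H); print(p2, 'raise?',p2[2]>p[2]); plan(p2,Q@R)
r=p-H;x=np.array([y[1],-y[0],0]);print(r@x,r@y,r[2],s['qpos'])
```

```text
y in tool [-1.      0.0005 -0.0004]
[0.4719 0.2301 0.077 ] raise? True
shift(m) [ 0.     -0.0025 -0.0077] units [ 0.     -0.0062 -0.0191] rows>= 0.19295991294056625
turn [-0.04  0.   -0.  ] units [-0.5     0.0003 -0.0002]
[0.5133 0.2226 0.2062] raise? True
shift(m) [-0.     -0.0876 -0.1136] units [-0.     -0.2189 -0.284 ] rows>= 3.4395678979799102
turn [-0.729   0.0004 -0.0003] units [-9.1125  0.0049 -0.0037]
-0.2006834800492434 -0.0005610505191882716 -0.01404163902832542 [ 0.4726  0.2523  2.0756 -0.4174  0.5616  2.5525]
```

send_rows(
  delta_pos=[
    [0,-0.0062,-0.0191],
    [0,-0.0062,-0.0191],
    [0,-0.0062,-0.0191],
    [0,-0.0062,-0.0191],
    [0,-0.0062,-0.0191],
  ],
  angular=[
    [-0.5,0,0],
    [-0.5,0,0],
    [-0.5,0,0],
    [-0.5,0,0],
    [-0.5,0,0],
  ],
)

```text
clock: 12.67
position: [0.4733, 0.2299, 0.1086]
ee_rot: [0.051, -0.638, 0.766, -0.061]
contact_force: [2.1, -2.6, -1.5]
width: 0.0284
```

```bash
cat >> h.py <<'E'
H=np.array([.6698,.1944,.083]);hy=np.radians(79.6);yb=np.array([np.cos(hy),np.sin(hy),0]);xb=np.array([yb[1],-yb[0],0])
def arc(target=None):
    p,R,s=pose();r=p-H
    # tilt of tool about x
    z=R[:,2];tilt=np.arctan2(z@xb,-z[2])
    th=np.arctan2(r[2],-(r@xb))
    print('p',p,'tcp angle',th,'change',th+np.arctan2(.01404,.20068),'tilt',tilt,'radius',np.hypot(r@xb,r[2]),'y',r@yb,'F',s['contact_force'],'w',s['width'],'q',s['qpos'],'t',s['clock'])
E
python3 -c "
from h import *
arc()"
```

```text
p [0.4733 0.2299 0.1086] tcp angle 0.12764358678863383 change 0.19749190175029352 tilt 0.15941901667432654 radius 0.20129314140668253 y -0.0005419898958205484 F [ 2.1059 -2.6207 -1.5433] w 0.02841005985291403 q [ 0.3792  0.2426  1.8908 -0.11    0.8758  2.1963] t 12.6667
```

Tracking the arc well, with low forces. Continuing.

send_rows(
  delta_pos=[
    [0,-0.0062,-0.0191],
    [0,-0.0062,-0.0191],
    [0,-0.0062,-0.0191],
    [0,-0.0062,-0.0191],
    [0,-0.0062,-0.0191],
  ],
  angular=[
    [-0.5,0,0],
    [-0.5,0,0],
    [-0.5,0,0],
    [-0.5,0,0],
    [-0.5,0,0],
  ],
)

```text
clock: 13.08
position: [0.4822, 0.2283, 0.1475]
ee_rot: [-0.013, -0.64, 0.768, 0.016]
contact_force: [0.1, -0.3, -2.5]
width: 0.0291
```

send_rows(
  delta_pos=[
    [0,-0.0062,-0.0191],
    [0,-0.0062,-0.0191],
    [0,-0.0062,-0.0191],
    [0,-0.0062,-0.0191],
    [0,0,0],
  ],
  angular=[
    [-0.5,0,0],
    [-0.5,0,0],
    [-0.5,0,0],
    [-0.5,0,0],
    [0,0,0],
  ],
)

```text
clock: 13.5
position: [0.4949, 0.2259, 0.1771]
ee_rot: [-0.065, -0.636, 0.765, 0.078]
contact_force: [-4.7, 1.7, 0.8]
width: 0.0289
```

Run:
```python
from h import *
a=manip.get_image('scene');b=manip.get_image('side');arc()
cv2.imwrite('pics/s1.png',np.hstack([cv2.resize(a[80:230,310:450],None,fx=2.6,fy=2.6),cv2.resize(b[130:280,220:370],None,fx=2.6,fy=2.6)]))
```

```text
p [0.4944 0.226  0.1762] tcp angle 0.4817128707251643 change 0.551561185686824 tilt -0.20104237536223188 radius 0.2011642160639004 y -0.000573831405146852 F [-3.4545  0.1018  2.3703] w 0.02858166332518271 q [0.2442 0.3577 1.5323 0.0833 1.4356 1.9783] t 13.6
```

View pics/s1.png

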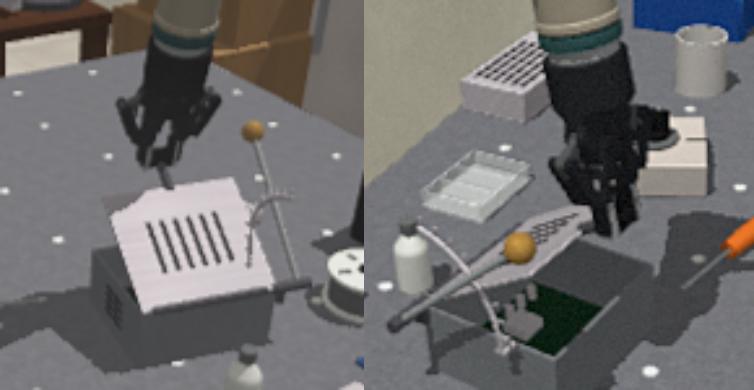

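send_rows(
  delta_pos=[
    [0,-0.0062,-0.0191],
    [0,-0.0062,-0.0191],
    [0,-0.0062,-0.0191],
    [0,-0.0047,-0.0143],
    [0,0,0],
  ],
  angular=[
    [-0.5,0,0],
    [-0.5,0,0],
    [-0.5,0,0],
    [-0.375,0,0],
    [0,0,0],
  ],
)

```text
clock: 14.02
position: [0.5103, 0.2231, 0.202]
ee_rot: [-0.113, -0.63, 0.757, 0.135]
contact_force: [-4.3, 0.2, 2.5]
width: 0.0288
```

send_rows(
  delta_pos=[
    [0,0,0],
    [0,0,0],
  ],
  angular=[
    [0,0,0],
    [0,0,0],
  ],
)

```text
clock: 14.18
position: [0.51, 0.2232, 0.2015]
ee_rot: [-0.112, -0.63, 0.757, 0.134]
contact_force: [-3.5, -0.5, 3.4]
width: 0.0287
```

Run:
```python
from h import *
arc();a=manip.get_image('scene');b=manip.get_image('side');c=manip.calibration('wrist');w=manip.get_image('wrist')
np.save('wc.npy',c['camera_from_world'])
cv2.imwrite('pics/sc2.png',a);cv2.imwrite('pics/sd2.png',b);cv2.imwrite('pics/w16.png',w)
cv2.imwrite('pics/s2.png',np.hstack([cv2.resize(a[90:220,340:440],None,fx=4,fy=4,interpolation=cv2.INTER_CUBIC),cv2.resize(b[150:280,225:325],None,fx=4,fy=4,interpolation=cv2.INTER_CUBIC)]))
```

```text
p [0.51   0.2232 0.2015] tcp angle 0.6305088251737131 change 0.7003571401353728 tilt -0.35052153411609727 radius 0.20107884974773804 y -0.0005307070724974693 F [-3.4711 -0.5199  3.4008] w 0.028736297618119026 q [0.2015 0.4383 1.3741 0.1289 1.6555 1.9439] t 14.1833
```

View pics/s2.png

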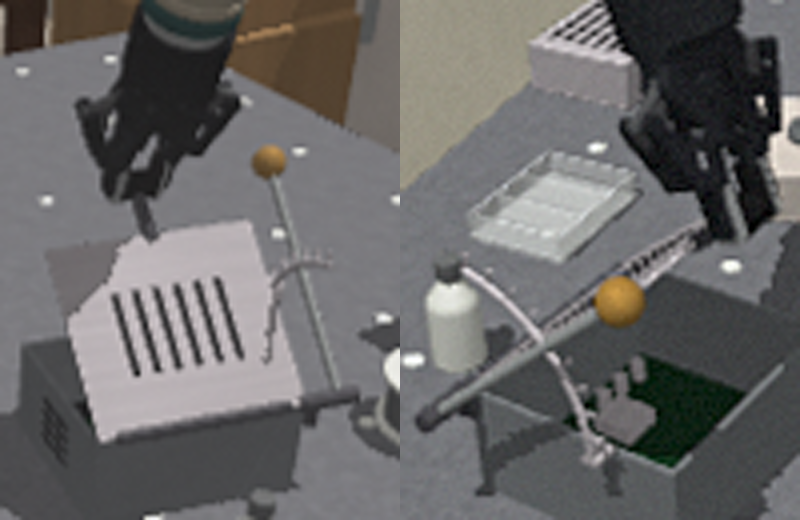

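View pics/w16.png

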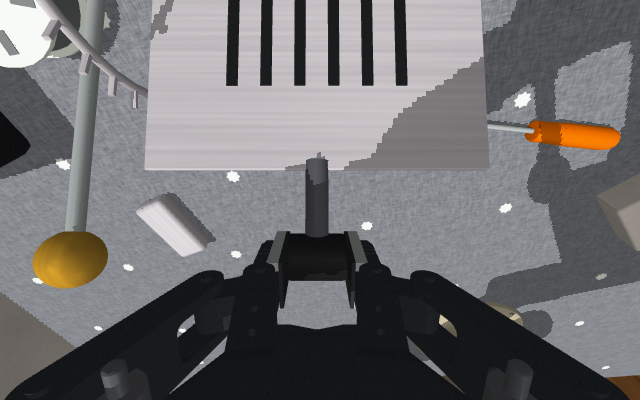

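```bash
python3 - <<'E'
from h import *
S=manip.calibration('scene');D=manip.calibration('side');W=manip.calibration('wrist')
print(abs(W['camera_from_world']-np.load('wc.npy')).max())
W['camera_from_world']=np.load('wc.npy')
cent={}
for n,fn in (('S','sc2'),('D','sd2'),('W','w16')):
    im=cv2.imread(f'pics/{fn}.png');h=cv2.cvtColor(im,cv2.COLOR_BGR2HSV)
    m=cv2.inRange(h,(12,130,60),(28,255,255)); 
    k,l,st,ce=cv2.connectedComponentsWithStats(m)
    print(n,[(ce[i].round(1),st[i,4],st[i,:4]) for i in range(1,k) if st[i,4]>80])
E
python3 - <<'E'
import cv2,numpy as np
a=cv2.imread('pics/sc2.png');b=cv2.imread('pics/sd2.png')
cv2.imwrite('pics/s3.png',np.hstack([cv2.resize(a[135:205,345:430],None,fx=4.6,fy=6,interpolation=cv2.INTER_CUBIC),cv2.resize(b[195:265,225:310],None,fx=4.6,fy=6,interpolation=cv2.INTER_CUBIC)]))
E
```

```text
0.00014565585342674048
S [(array([101.1,  71.2]), np.int32(30795), array([  0,   0, 254, 198], dtype=int32)), (array([273.1,  23.8]), np.int32(1231), array([248,   8,  52,  33], dtype=int32)), (array([335. ,  44.7]), np.int32(750), array([327,  12,  17,  64], dtype=int32)), (array([320.3,  55.6]), np.int32(181), array([314,  37,  11,  33], dtype=int32)), (array([263.4,  44.3]), np.int32(110), array([250,  41,  28,   8], dtype=int32)), (array([271.8,  56.6]), np.int32(572), array([251,  45,  46,  23], dtype=int32)), (array([549.5, 252.3]), np.int32(277), array([536, 227,  31,  56], dtype=int32))]
D [(array([455. ,  53.9]), np.int32(853), array([436,  32,  41,  42], dtype=int32)), (array([401.7,  96.2]), np.int32(184), array([382,  92,  38,  10], dtype=int32)), (array([457. , 121.8]), np.int32(443), array([445, 105,  26,  35], dtype=int32)), (array([368.4, 218.8]), np.int32(114), array([358, 211,  20,  18], dtype=int32)), (array([279.6, 225.1]), np.int32(116), array([273, 219,  13,  13], dtype=int32))]
W [(array([573.3, 134.9]), np.int32(2029), array([525, 121,  96,  29], dtype=int32)), (array([ 69.7, 259.2]), np.int32(3342), array([ 33, 232,  75,  57], dtype=int32)), (array([627.9, 385.5]), np.int32(486), array([606, 376,  34,  24], dtype=int32))]
```

View pics/s3.png

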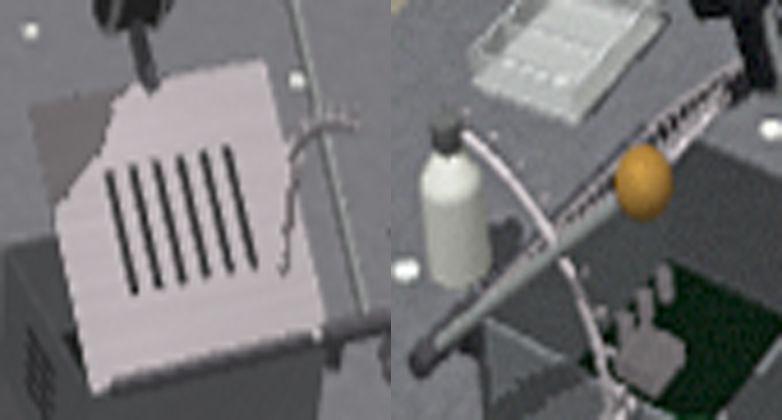

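Run:
```python
from h import *
S=manip.calibration('scene');D=manip.calibration('side');W=manip.calibration('wrist');W['camera_from_world']=np.load('wc.npy')
def rep(n,rs):
    p,e=tri(rs);d=p-H;print(n,p,'res',np.round(e,4),'box',d@xb,d@yb,d[2],'ang',np.arctan2(d[2],-d@xb),'r',np.hypot(d[2],d@xb))
rep('ball SD',[ray(S,(407.25,130.5)),ray(D,(279.6,225.1))])
rep('ball SW',[ray(S,(407.25,130.5)),ray(W,(70.5,259.2))])
rep('ball all',[ray(S,(407.25,130.5)),ray(D,(279.6,225.1)),ray(W,(70.5,259.2))])
rep('corner+y',[ray(S,(402.8,145)),ray(W,(146,169.5))])
rep('corner-y',[ray(S,(351.7,152.5)),ray(W,(489.5,167))])
# roller centre: wrist, depth from tool contact; scale estimates
rep('roller mid edge wrist',[ray(W,(317.5,257)),ray(S,(372,132))])
# predicted pixels for th
for th in (.68,.70,.729):
    P=lambda y,r:H+yb*y+r*(-np.cos(th)*xb+np.array([0,0,np.sin(th)]))
    print(th,'S',proj(S,P(.09,.16)),proj(S,P(-.09,.16)),'W',proj(W,P(.09,.16)),proj(W,P(-.09,.16)),proj(W,P(0,.205)),'ballW',proj(W,P(.12,.205)),'S',proj(S,P(.12,.205)),'D',proj(D,P(.12,.205)))
```

```text
ball SD [0.5413 0.34   0.2204] res [0.0011 0.0011] box -0.15265707774493867 0.11998106593064653 0.1374216044929497 ang 0.7329245137534394 r 0.20539932026917943
ball SW [0.5377 0.345  0.2177] res [0.0003 0.0003] box -0.157109261089359 0.1242738110386911 0.13473199038222516 ang 0.7088717268709072 r 0.20696866707886097
ball all [0.5409 0.3404 0.2207] res [0.0014 0.001  0.0005] box -0.15317283838374748 0.12032219651545072 0.1377325489922407 ang 0.7323712501697518 r 0.2059907120974963
corner+y [0.564  0.3086 0.1835] res [0.0014 0.0014] box -0.12470250230549305 0.09317102281164825 0.10053767350737323 ang 0.6785222417859387 r 0.16018282640634943
corner-y [0.5355 0.1283 0.1877] res [0.0007 0.0007] box -0.12013466388867275 -0.08925163042319677 0.10473198770452362 ang 0.7170080541977708 r 0.15937730928894758
roller mid edge wrist [0.5191 0.2185 0.2267] res [0.0054 0.0054] box -0.15260247745862687 -0.0035246944982154018 0.14374107351613769 ang 0.7555046018020966 r 0.209640197343168
0.68 S [401.5732 145.3013] [350.7487 152.936 ] W [148.5938 168.947 ] [483.4657 168.9763] [315.9221 253.4746] ballW [ 89.1625 253.3997] S [405.5853 131.9465] D [281.8283 229.4486]
0.7 S [401.9729 144.8795] [351.0369 152.5162] W [144.9937 167.9656] [487.0389 167.9947] [315.8991 254.561 ] ballW [ 82.777  254.4833] S [406.1021 131.3733] D [280.7848 227.9009]
0.729 S [402.5659 144.2959] [351.4667 151.9367] W [139.5018 166.2454] [492.49   166.2736] [315.8635 255.9502] ballW [ 72.8743 255.8682] S [406.8698 130.5756] D [279.2316 225.6749]
```

Each method puts the cover at about 0.703 and the ball at about 0.732: the fixed views, the wrist view and the kinematics all agree. I'll raise it another 0.03 rad.

send_rows(
  delta_pos=[
    [0,-0.0024,-0.0072],
    [0,-0.0024,-0.0072],
    [0,0,0],
    [0,0,0],
    [0,0,0],
  ],
  angular=[
    [-0.19,0,0],
    [-0.19,0,0],
    [0,0,0],
    [0,0,0],
    [0,0,0],
  ],
)

```text
clock: 14.75
position: [0.5137, 0.2225, 0.2066]
ee_rot: [-0.122, -0.628, 0.754, 0.147]
contact_force: [-6.8, -0.6, 5.9]
width: 0.0286
```

Run:
```python
from h import *
arc();a=manip.get_image('scene');b=manip.get_image('side');c=manip.calibration('wrist');w=manip.get_image('wrist')
np.save('wc2.npy',c['camera_from_world'])
cv2.imwrite('pics/sc4.png',a);cv2.imwrite('pics/sd4.png',b);cv2.imwrite('pics/w17.png',w)
k=lambda im,x,y:cv2.resize(im[y:y+70,x:x+85],None,fx=4.6,fy=4.6,interpolation=cv2.INTER_CUBIC)
cv2.imwrite('pics/s4.png',np.hstack([k(a,340,125),k(b,225,195)]))
h=cv2.cvtColor(w,cv2.COLOR_BGR2HSV);m=cv2.inRange(h,(12,130,60),(28,255,255));K,l,st,ce=cv2.connectedComponentsWithStats(m)
print([(ce[i].round(1),st[i]) for i in range(1,K) if st[i,4]>800])
P=lambda y,r,th:H+yb*y+r*(-np.cos(th)*xb+np.array([0,0,np.sin(th)]))
for th in (.70,.73,.75): print(th,proj(c,P(.09,.16,th)),proj(c,P(-.09,.16,th)),'ball',proj(c,P(.12,.205,th)))
```

```text
p [0.5137 0.2225 0.2066] tcp angle 0.6621299053817706 change 0.7319782203434303 tilt -0.38380526673098847 radius 0.20106617612290534 y -0.0005443024298153963 F [-6.7551 -0.5785  5.8619] w 0.028574492467861857 q [0.1929 0.458  1.3392 0.1387 1.7026 1.9392] t 14.75
[(array([570.8, 130.7]), array([ 523,  116,   95,   30, 1992], dtype=int32)), (array([ 81. , 257.6]), array([  46,  231,   71,   55, 2982], dtype=int32)), (array([622. , 377.2]), array([ 588,  363,   52,   37, 1032], dtype=int32))]
0.7 [150.6184 169.4985] [481.5028 169.4844] ball [ 92.8442 252.7577]
0.73 [145.2872 168.1204] [486.7915 168.1041] ball [ 83.4393 254.4495]
0.75 [141.5454 166.9981] [490.5037 166.9797] ball [ 76.7297 255.452 ]
```

View pics/s4.png

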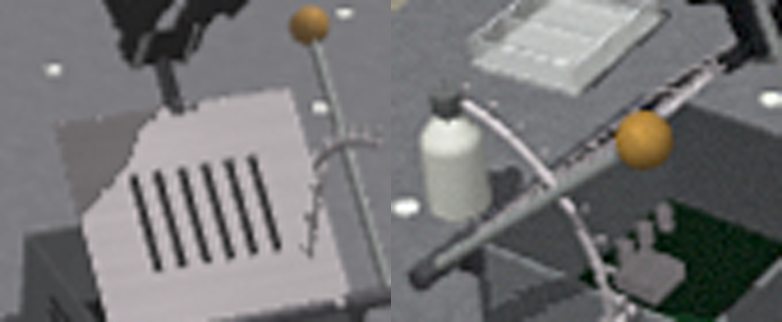

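View pics/w17.png

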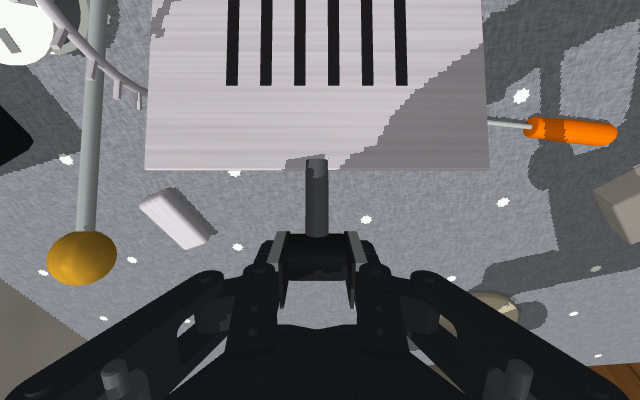

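send_rows(
  delta_pos=[
    [0,0,0],
    [0,0,0],
    [0,0,0],
    [0,0,0],
    [0,0,0],
  ],
  angular=[
    [0,0,0],
    [0,0,0],
    [0,0,0],
    [0,0,0],
    [0,0,0],
  ],
)

```text
clock: 15.32
position: [0.5138, 0.2225, 0.2066]
ee_rot: [-0.122, -0.628, 0.754, 0.146]
contact_force: [-6.3, 0.5, 5.0]
width: 0.0289
```

Run:
```python
from h import *
arc();a=manip.get_image('scene');cv2.imwrite('pics/final.png',a)
```

```text
p [0.5138 0.2225 0.2066] tcp angle 0.6621283701775112 change 0.7319766851391709 tilt -0.38351309965955016 radius 0.20103511525335455 y -0.0005419069422673596 F [-6.3372  0.4929  4.9787] w 0.02888745699535641 q [0.1929 0.4579 1.3393 0.1386 1.7023 1.9392] t 15.3167
```

View pics/final.png

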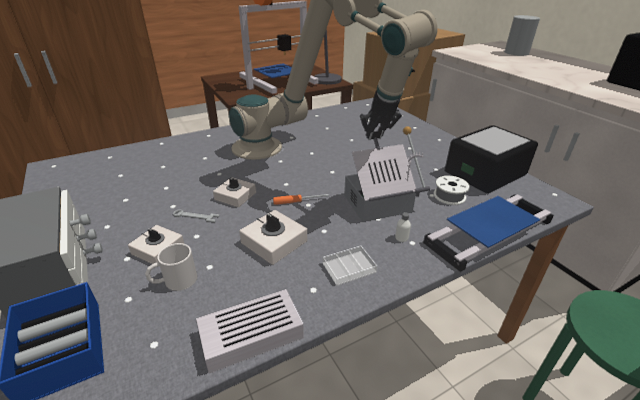

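The cover at (385,170) is steady, the ball is still at (407,130), and every bystander is where it started. I'm handing in.

```bash
python3 -c "
from rig import manip
print(manip.sign_off())"
```

```text
the job is handed in; nothing more can be done
None
```

I turned the largest unit's knob anticlockwise to its stop. Then I pinched the cover's roller, lifted the cover to the index mark and handed in at about 15.4 s with the gripper still holding it.

**Knob:** the twist moment rose to about 1.5 N m at the stop. After release, the white line on the bar ran straight into the black line on the unit.

**Cover:** it reads about 0.732 rad from the arm's own motion and 0.735 from the wrist view, against 0.73 for the ball. The arm didn't move over the last half second. The hold carries a steady force of about 8 N, mostly along the cover, and the grip is 29 mm wide on the roller.

**Rest of the scene:** the ball stayed at the same pixels, and I saw no bystander moved in the last scene picture.

**Checks that failed or disagreed:**
- My first knob position, taken while the arm was still settling, was about 9 mm off, so I measured again at rest.
- The first grasp closed above the bar without touching it. The fingertips reach less far past the reported TCP than the stated 19 mm, so I went about 20 mm lower for the knob and deeper for the roller.
- Triangulating the cover's two near corners on the step before the last gave 0.68 and 0.72 rad, a wider spread than the other methods.
- The tool turned about 0.01 rad more than the cover, so the pads slipped slightly on the roller.

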